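# Stack cuvette boxes on the sloping stand

### The arm

A 6-joint arm with a two-finger parallel gripper is mounted at the origin on a cart in front of the work surface, level with it; the furniture and walls round the work are solid. World frame = base frame: x ahead of the robot, y to its left, z up, the work surface at z = 0. Lengths are in m, angles in rad, forces in N, time in s.
With the tool pointing down it reaches from about 0.25 to 0.775 m from the base axis. Payload 4 kg.
Tool frame: the origin (TCP) lies at the very end of the fingers, on their centre line; the grasp point (between the pads) lies 19 mm behind it; z points along the fingers, y is the line along which they close (so a half turn about z gives the same grasp; the last joint's range is limited). The gripper opens to 85 mm and grips with 20 to 120 N. Pads are 22 mm wide; open, the fingers measure 114 mm over their backs; the gripper's body (76 mm by 85 mm) begins 54 mm behind the grasp point. The pads swing forward as they close: fully open they stand 13 mm farther back than shut.
Start: joints at [-1.217, 0.087, 1.371, -0, 1.684, -0.103], TCP at [0.243, -0.494, 0.231] pointing down, gripper open.
Joint ranges: [-3.1, 3.1], [-0.76, 2.03], [0.27, 2.55], [-1.08, 4.22], [0.17, 2.65], [-2.57, 2.57]. Speed limits (rad/s): [2.79, 2.79, 3.14, 3.14, 3.14, 3.14].

### API

Orientations are given as a rotation vector (axis times angle).
In Python, from workcell import sense, capture, sign_off gives the robot as it stands. The module is installed in compiled form; this text tells all that it offers.
- The arm moves only by the tool arm_command, never from a script. Its argument "rows" is a list of rows, each a list of 3 entries, a list of its own where there are three numbers: the shift along the tool's x, y, z as a fraction of full scale, then the turn, a rotation vector about the tool's x, y, z as a fraction of full scale, then the closure, from -1 (fully open) to 1 (shut). In form: [[[tx, ty, tz], [wx, wy, wz], jaw], ...]. A call has 1 to 8 rows; each row shifts and turns the commanded pose from where the row before left it, along the tool's axes as they then stand; what a row does not reach is not made up. Full scale, the value 1, is 0.4 m for a shift and 90 degrees for a turn. A row lasts 1/12 s, in which the tool goes at most 41.7 mm and 7.16 degrees, less where a joint would pass 70% of its speed; a pose out of reach is approached as far as the arm can. A call with a number of a shift or a turn outside -1 to 1 is refused whole. A call with a gripper value outside its range is refused whole. The fingers move at their own pace and stop on an object; the grip force is fixed at half the most. Time passes only in rows, so rows that do not move let the fingers close. It gives the time, the measured TCP pose, the force, the opening and the grip force at its end, in the units of the state.
- sense(): the state, without advancing time (a new reading comes with each control period).
- capture(name): name is "scene" or "top" or "wrist"; returns a dict with "color" (400x640x3 uint8, blue, green, red), "K" (3x3 intrinsics, pixels), "R" (3x3) and "t" (3): a world point X has camera coordinates R X + t; the wrist camera has in their place "T_tool_cam" (4x4, takes a point from camera to tool coordinates, whose origin is the TCP and whose axes are the flange's). Camera axes: x right, y down, z forward; pixel columns grow to the right and rows downward; lengths in m; the calibration is good to about 2 mm. A picture is of the moment at which its call begins: read the wrist's pose just before it. There is no depth.
- sign_off(): hands the job in; it is judged then, once.
The state is a dict: "t": time; "q": joint angles; "qvel": joint speeds; "joint_efforts": joint torques, N m; "tool_pos": TCP position; "orientation": TCP orientation; "wrist_force": force on the tool from outside, world axes, zero at the start; "torque": the same for the moment, N m; "finger_gap": finger opening in m; "grip_force": force on a finger pad.
Only numpy, scipy, OpenCV 4.12 (cv2) and the standard library are available. Lean on these libraries where they do the work, as an engineer would, in place of code of your own. Each camera call takes 0.05 s, during which the arm holds its last target. There are 200 camera calls.

### The job

One cuvette box stands on the sloping stand but has been left short of the backstop: slide it down the slope until its short end is snug against the backstop. Then stack the two boxes from the worktop on it, one at a time and in either order, each lid up, squarely above the box below and with its short end snug against the backstop too. Leave the glassware and the timer standing where they are.

Things in the scene. Friction and masses are not known exactly. Their poses are not given: they have to be found in the camera images.
- stand: fixed aluminium stand: plain deck 165 mm long, 130 wide, 18 degrees down, away from the robot, to a flat backstop square to it, 130 high, 130 wide. No side walls or lip. Origin: deck surface at mid-foot of the backstop, 30 mm above the worktop; x down the slope into the backstop, y left, z off the deck. Box home: origin at x = -55 mm, z = 0, 51.5 or 103 mm. Boxes do not slide by themselves
- stand_box: closed dark grey plastic cuvette box on the stand's deck, length along the slope, 20 to 45 mm short of the backstop, a little askew. Its grip width is 66 mm (its x -34 to +32 mm; catch and hinge are only drawn, a few mm farther out), length 110 mm (its y -55 to +55), height 51.5 mm, 0.1 to 0.25 kg. Lid fast. Origin at the centre of the underside, z up out of the lid
- box_a: closed dark grey plastic cuvette box on the worktop, right of the stand; twin of box_b. Its grip width is 66 mm (its x -34 to +32 mm; catch and hinge are only drawn, a few mm farther out), length 110 mm (its y -55 to +55), height 51.5 mm, 0.1 to 0.25 kg. Lid fast. Origin at the centre of the underside, z up out of the lid
- box_b: closed dark grey plastic cuvette box on the worktop, right of the stand; twin of box_a. Its grip width is 66 mm (its x -34 to +32 mm; catch and hinge are only drawn, a few mm farther out), length 110 mm (its y -55 to +55), height 51.5 mm, 0.1 to 0.25 kg. Lid fast. Origin at the centre of the underside, z up out of the lid
- conical_flask: glass conical flask, 65 mm wide, 100 mm high, a bystander; origin at the centre of its underside
- beaker_2: glass beaker, 65 mm wide, 78 mm high, a bystander; origin at the centre of its underside
- timer: white bench timer, 58 x 66 x 20 mm, lying flat, a bystander; origin at the centre of its underside
Not all that is in view belongs to the job. What is shaped like the box_b but pink or yellow is not meant.

How it is judged:
On the way, in this order (a step that is already met when the one before it is completed fails the run):
1. the box that was on the stand lies flat on the deck, snug against the backstop (x of stand_box in the frame of stand between -0.061 and -0.05 m and z of stand_box in the frame of stand between -0.005 and 0.005 m and angle between the y axis of stand_box and the x axis of stand, either way round below 0.1 rad and angle between the z axis of stand_box and the z axis of stand, either way round below 0.06 rad and angle between stand_box's own z axis and vertical below 0.6 rad and linear speed of stand_box below 0.02 m/s and y of stand_box in the frame of stand between -0.03 and 0.03 m), for 0.2 s.
2. a second box lies squarely on it, snug against the backstop (all of step 1 and ((x of box_a in the frame of stand between -0.061 and -0.05 m and z of box_a in the frame of stand between 0.0465 and 0.0565 m and angle between the y axis of box_a and the x axis of stand, either way round below 0.1 rad and angle between the z axis of box_a and the z axis of stand, either way round below 0.06 rad and angle between box_a's own z axis and vertical below 0.6 rad and linear speed of box_a below 0.02 m/s and x of box_a in the frame of stand_box between -0.012 and 0.012 m) or (x of box_b in the frame of stand between -0.061 and -0.05 m and z of box_b in the frame of stand between 0.0465 and 0.0565 m and angle between the y axis of box_b and the x axis of stand, either way round below 0.1 rad and angle between the z axis of box_b and the z axis of stand, either way round below 0.06 rad and angle between box_b's own z axis and vertical below 0.6 rad and linear speed of box_b below 0.02 m/s and x of box_b in the frame of stand_box between -0.012 and 0.012 m))), for 0.2 s.
At the end, for the whole second after the job is handed in: Three boxes at rest in one stack on the deck, lids up, the stand's own lowest (within 30 mm of the centre line): each within 6 mm of the backstop, within 5 mm of its height, flat to the slope within 0.06 rad, square to the backstop within 0.1 rad, sideways within 12 mm of the one below (all of step 1 and ((x of box_a in the frame of stand between -0.061 and -0.05 m and z of box_a in the frame of stand between 0.0465 and 0.0565 m and angle between the y axis of each of box_a, box_b and the x axis of stand, either way round below 0.1 rad and angle between the z axis of each of box_a, box_b and the z axis of stand, either way round below 0.06 rad and angle between each of box_a, box_b's own z axis and vertical below 0.6 rad and linear speed of each of box_a, box_b below 0.02 m/s and x of box_a in the frame of stand_box between -0.012 and 0.012 m and x of box_b in the frame of stand between -0.061 and -0.05 m and z of box_b in the frame of stand between 0.098 and 0.108 m and x of box_b in the frame of box_a between -0.012 and 0.012 m) or (x of box_b in the frame of stand between -0.061 and -0.05 m and z of box_b in the frame of stand between 0.0465 and 0.0565 m and angle between the y axis of each of box_b, box_a and the x axis of stand, either way round below 0.1 rad and angle between the z axis of each of box_b, box_a and the z axis of stand, either way round below 0.06 rad and angle between each of box_b, box_a's own z axis and vertical below 0.6 rad and linear speed of each of box_b, box_a below 0.02 m/s and x of box_b in the frame of stand_box between -0.012 and 0.012 m and x of box_a in the frame of stand between -0.061 and -0.05 m and z of box_a in the frame of stand between 0.098 and 0.108 m and x of box_a in the frame of box_b between -0.012 and 0.012 m))); the robot touches nothing.
It fails at once if the flask is moved by more than 25 mm or tipped (distance of conical_flask from where it was at the start of the episode above 0.025 m or angle between conical_flask's own z axis and vertical above 0.3 rad).
It fails at once if the beaker is moved by more than 25 mm or tipped (distance of beaker_2 from where it was at the start of the episode above 0.025 m or angle between beaker_2's own z axis and vertical above 0.3 rad).
It fails at once if the timer is moved by more than 25 mm or tipped (distance of timer from where it was at the start of the episode above 0.025 m or angle between timer's own z axis and vertical above 0.3 rad).
It also fails if it takes over 58 s, if anything falls off the work surface, if the arm or the gripper's body presses on something with over 40 N, if the wrist force passes 120 N, or if a joint passes its speed limit or range.

## Working session

There is one attempt and no reset: what is moved stays moved. The work goes in short steps, Python scripts to look and compute and a tool call to move; the robot and the scene stay as the last step left them, time stands still between calls to the robot, and variables do not carry over. Pictures are saved under pics/ and viewed, at most 12 in all, crops included, and the job is handed in when it is done.

Besides the shell and the picture viewer there is one more tool, called after "Emit:" as a command line: name --argument value ..., lists and objects as JSON in quotes. arm_command: Moves the arm, as the interface text tells. Shift numbers are shares of 0.4 m and turn numbers shares of 90 degrees, none past 1 either way. Its arguments: {"type":"object","properties":{"rows":{"type":"array"}},"required":["rows"]}

```bash
mkdir -p pics; python3 - <<'E'
from workcell import *
import cv2,pickle
s=sense();print(s)
d={}
for n in("scene","top","wrist"):
    c=capture(n);d[n]=c;print(n,{k:c[k].round(4).tolist() for k in c if k!="color"})
pickle.dump(d,open("c0.pkl","wb"))
cv2.imwrite("pics/scene.png",d["scene"]["color"]);cv2.imwrite("pics/top.png",d["top"]["color"])
E
```

```text
{'t': 0.0, 'q': array([-1.21708494e+00,  8.80044041e-02,  1.37229374e+00,  9.71589008e-06,
        1.68363905e+00, -1.03094560e-01]), 'qvel': array([ 0.00063136,  0.00024375, -0.00070175,  0.00221318, -0.00043879,
       -0.00077202]), 'joint_efforts': array([ 7.32046556e-05, -3.51857293e+01, -3.13274574e+01, -2.75274688e-04,
        1.09333379e-02, -1.67053347e-06]), 'tool_pos': array([ 0.24241675, -0.49311617,  0.23009213]), 'orientation': array([-3.05773576e+00, -7.10801191e-01,  4.44902339e-04]), 'wrist_force': array([ 0.41092713,  0.32257774, -0.63604992]), 'torque': array([-0.01125717,  0.02831725, -0.03527263]), 'grip_force': 0.0, 'finger_gap': 0.08537977056851237}
scene {'K': [[475.8754, 0.0, 318.1135], [0.0, 475.8754, 199.4436], [0.0, 0.0, 1.0]], 'R': [[-0.6936, -0.7201, -0.0188], [-0.5154, 0.5143, -0.6855], [0.5032, -0.4658, -0.7279]], 't': [0.4042, 0.3721, 1.5646]}
top {'K': [[427.4121, 0.0, 319.4189], [0.0, 427.4121, 205.1844], [0.0, 0.0, 1.0]], 'R': [[0.0174, -0.9998, -0.0092], [-0.9891, -0.0159, -0.1467], [0.1465, 0.0117, -0.9891]], 't': [-0.0291, 0.6149, 1.4474]}
wrist {'K': [[311.9654, 0.0, 319.6727], [0.0, 311.9654, 200.1936], [0.0, 0.0, 1.0]], 'T_tool_cam': [[0.001, -0.9643, -0.2649, 0.0663], [1.0, 0.0006, 0.0018, -0.0003], [-0.0015, -0.2649, 0.9643, -0.1427], [0.0, 0.0, 0.0, 1.0]]}
```

View pics/scene.png

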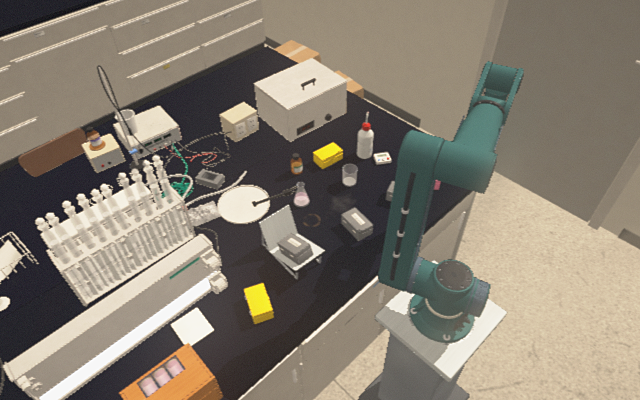

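View pics/top.png

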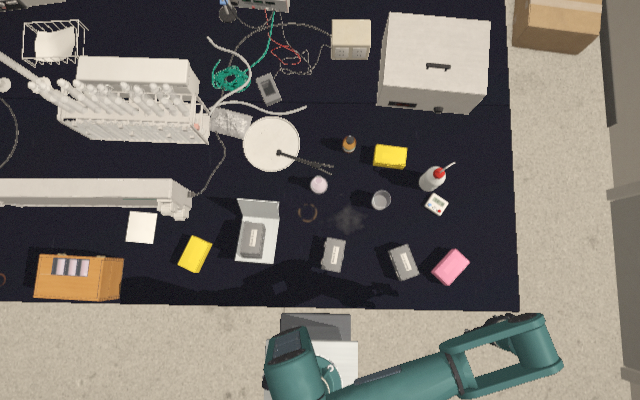

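Top view: the stand is at about (258,232) with its box at (254,240). The grey boxes on the worktop are at (333,255) and (404,262). The pink box (451,267) and the yellow ones (390,156) and (195,254) are the wrong colour. The flask is at (318,185), the beaker at (381,200) and the timer at (436,204). I'll confirm with an enlarged crop.

```bash
python3 - <<'E'
import cv2,pickle,numpy as np
d=pickle.load(open("c0.pkl","rb"))
a=d["top"]["color"][190:290,220:420];a=cv2.resize(a,None,fx=4,fy=4,interpolation=cv2.INTER_CUBIC)
b=d["scene"]["color"][200:275,250:400];b=cv2.resize(b,(400,200),interpolation=cv2.INTER_CUBIC)
w=cv2.resize(d["wrist"]["color"],(320,200))
o=np.zeros((600,800,3),np.uint8);o[:400]=a;o[400:,:400]=b;o[400:,400:720]=w
cv2.imwrite("pics/crop.png",o)
E
```

```text
(no output)
```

View pics/crop.png

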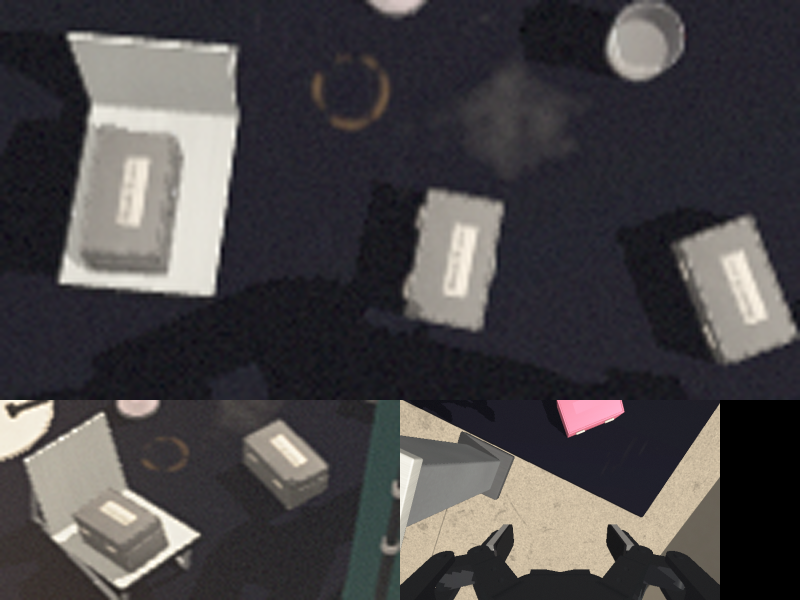

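```bash
cat > h.py <<'E'
import numpy as np,pickle,cv2
from scipy.optimize import least_squares
from scipy.spatial.transform import Rotation as Ro
def proj(c,X):
    p=(c["R"]@np.atleast_2d(X).T).T+c["t"];p=p@c["K"].T;return p[:,:2]/p[:,2:]
def stand(x,y,yaw,z=.03):   # R,t of the stand frame
    return (Ro.from_euler('z',yaw)*Ro.from_euler('y',np.radians(18))).as_matrix(),np.array([x,y,z])
def camw(c,s):               # wrist camera -> R,t form
    T=np.eye(4);T[:3,:3]=Ro.from_rotvec(s["orientation"]).as_matrix();T[:3,3]=s["tool_pos"]
    M=np.linalg.inv(T@c["T_tool_cam"]);return dict(K=c["K"],R=M[:3,:3],t=M[:3,3])
def fit(model,p0,obs):       # obs: list of (cam, local pts, pixels)
    f=lambda p:np.concatenate([(proj(c,model(p,np.array(L)))-np.array(P)).ravel() for c,L,P in obs])
    r=least_squares(f,p0,loss='soft_l1');return r.x,f(r.x).reshape(-1,2)
def standm(p,L): R,t=stand(*p);return L@R.T+t
def flat(p,L):  # x,y,yaw,z for box lid pts
    return L@Ro.from_euler('z',p[2]).as_matrix().T+[p[0],p[1],p[3]]
E
python3 - <<'E'
from h import *
d=pickle.load(open("c0.pkl","rb"));T,S=d["top"],d["scene"]
tc=lambda l:[(220+(a+.5)/4-.5,190+(b+.5)/4-.5) for a,b in l]
sc=lambda l:[(250+a/2.667,200+(b-400)/2.667) for a,b in l]
L=[(-.165,.065,0),(-.165,-.065,0),(0,.065,.13),(0,-.065,.13),(0,-.065,0)]
p,r=fit(standm,[.45,.15,0,.03],[(T,L,tc([(60,284),(215,297),(68,34),(238,45),(241,107)])),(S,L,sc([(117,575),(200,538),(25,458),(107,413),(122,495)]))])
print("stand",p.round(4));print(r.round(1).tolist())
# box lids: order far-left, far-right, near-right, near-left
B=[(.055,.033,0),(.055,-.033,0),(-.055,-.033,0),(-.055,.033,0)]
for n,t,s in(("1",[(430,188),(504,201),(483,330),(408,314)],[(243,440),(283,420),(328,464),(288,486)]),("2",[(675,241),(753,214),(800,338),(722,363)],None)):
    o=[(T,B,tc(t))]
    if s:o.append((S,B,sc(s)))
    g=(lambda q,L:flat([*q[:3],.0515],L)) if s is None else flat
    p,r=fit(g,[.4,-.1,0,.05],o);print(n,p.round(4));print(r.round(1).tolist())
E
```

```text
stand [ 0.5736  0.1848 -0.0834  0.0226]
[[0.2, -1.4], [-0.3, -0.8], [1.4, 0.1], [-1.6, 1.3], [0.1, 2.3], [0.6, 4.8], [-0.8, -1.2], [-0.3, 0.5], [-1.1, -0.3], [1.8, -2.6]]
1 [ 0.4461 -0.0711 -0.167   0.0441]
[[0.1, 0.1], [0.4, 0.3], [0.1, -0.2], [-0.2, 0.2], [-0.2, -0.6], [-1.3, -0.6], [-0.2, 0.8], [0.7, 0.4]]
2 [ 0.4242 -0.3101  0.3502  0.05  ]
[[0.9, -0.2], [-0.6, 0.2], [-0.8, -0.1], [0.5, 0.1]]
```

```bash
cat >> h.py <<'E'
def tool(yaw,pitchstand=None):   # tool down with tool x at yaw; or for the slope with tool x uphill
    if pitchstand is None: return Ro.from_euler('z',yaw)*Ro.from_euler('x',np.pi)
    R,_=stand(0,0,yaw);return Ro.from_matrix(np.column_stack([-R[:,0],R[:,1],-R[:,2]]))
def plan(s,targets,jaw,step=.0415,turn=7.0):  # rows along straight lines; targets: (pos, Rot)
    p=np.array(s["tool_pos"]);r=Ro.from_rotvec(s["orientation"]);rows=[]
    for P,Q in targets:
        P=np.array(P);n=int(np.ceil(max(np.linalg.norm(P-p)/step,np.degrees((r.inv()*Q).magnitude())/turn,1)))
        for k in range(n,0,-1):
            a=(r.inv().apply((P-p)/k)/.4).round(3);w=(r.inv()*Q).as_rotvec()/k/(np.pi/2);w=w.round(3)
            rows.append([a.tolist(),w.tolist(),jaw]);p=p+r.apply(a*.4);r=r*Ro.from_rotvec(w*np.pi/2)
        print("--",n,p.round(4))
    for x in rows:print(str(x).replace(" ","").replace("-0.0,","0,").replace("0.0,","0,").replace("0.0]","0]").replace("-0]","0]"),end=",\n")
E
python3 - <<'E'
from h import *;from workcell import *
plan(sense(),[([.40,-.14,.30],tool(np.radians(90)))],-1)
E
```

```text
-- 10 [ 0.4001 -0.1401  0.3   ]
[[0.074,-0.062,-0.017],[0,0,-0.071],-1],
[[0.081,-0.053,-0.017],[0,0,-0.071],-1],
[[0.086,-0.044,-0.017],[0,0,-0.071],-1],
[[0.091,-0.034,-0.017],[0,0,-0.071],-1],
[[0.094,-0.024,-0.017],[0,0,-0.071],-1],
[[0.096,-0.013,-0.018],[0,0,-0.071],-1],
[[0.097,-0.003,-0.017],[0,0,-0.071],-1],
[[0.096,0.008,-0.018],[0,0,-0.071],-1],
[[0.095,0.019,-0.017],[0,-0.001,-0.071],-1],
[[0.091,0.03,-0.018],[-0.001,0,-0.07],-1],
```

Emit:
arm_command --rows '[[[0.074,-0.062,-0.017],[0,0,-0.071],-1],[[0.081,-0.053,-0.017],[0,0,-0.071],-1],[[0.086,-0.044,-0.017],[0,0,-0.071],-1],[[0.091,-0.034,-0.017],[0,0,-0.071],-1],[[0.094,-0.024,-0.017],[0,0,-0.071],-1]]'

```text
t: 0.57
tool_pos: [0.3216, -0.315, 0.2652]
orientation: [-2.742, -1.532, -0.0]
wrist_force: [0.6, -0.2, -0.2]
finger_gap: 0.0856
grip_force: 0.0
```

Emit:
arm_command --rows '[[[0.096,-0.013,-0.018],[0,0,-0.071],-1],[[0.097,-0.003,-0.017],[0,0,-0.071],-1],[[0.096,0.008,-0.018],[0,0,-0.071],-1],[[0.095,0.019,-0.017],[0,-0.001,-0.071],-1],[[0.091,0.03,-0.018],[-0.001,0,-0.07],-1],[[0,0,0],[0,0,0],-1],[[0,0,0],[0,0,0],-1]]'

```text
t: 1.15
tool_pos: [0.4008, -0.1387, 0.3008]
orientation: [2.215, 2.224, -0.0]
wrist_force: [0.1, -1.2, -0.4]
finger_gap: 0.0855
grip_force: 0.0
```

```bash
python3 - <<'E'
from h import *;from workcell import *
s=sense();c=capture("wrist");pickle.dump((s,c),open("w1.pkl","wb"));cv2.imwrite("pics/w1.png",c["color"])
print(s["tool_pos"],s["orientation"],s["qvel"].round(3))
R,t=stand(.5736,.1848,-.083)
plan(s,[(t+R@[-.08,0,.22],tool(-.083,1))],-1)
E
```

```text
[ 0.40084206 -0.13865316  0.30081354] [ 2.21482862e+00  2.22367034e+00 -3.36289156e-04] [-0.067  0.012  0.016 -0.019 -0.004  0.002]
-- 13 [0.5654 0.1854 0.2638]
[[0.062,0.032,0.007],[0.011,0.013,-0.072],-1],
[[0.058,0.039,0.008],[0.011,0.013,-0.072],-1],
[[0.053,0.045,0.008],[0.012,0.013,-0.072],-1],
[[0.048,0.051,0.008],[0.011,0.013,-0.072],-1],
[[0.041,0.056,0.008],[0.012,0.013,-0.072],-1],
[[0.035,0.061,0.008],[0.012,0.012,-0.072],-1],
[[0.027,0.064,0.007],[0.011,0.012,-0.072],-1],
[[0.02,0.067,0.007],[0.012,0.013,-0.072],-1],
[[0.012,0.069,0.005],[0.011,0.012,-0.072],-1],
[[0.004,0.07,0.004],[0.012,0.013,-0.072],-1],
[[-0.004,0.07,0.003],[0.011,0.012,-0.072],-1],
[[-0.013,0.069,0.002],[0.012,0.013,-0.072],-1],
[[-0.02,0.068,0.001],[0.011,0.012,-0.072],-1],
```

View pics/w1.png

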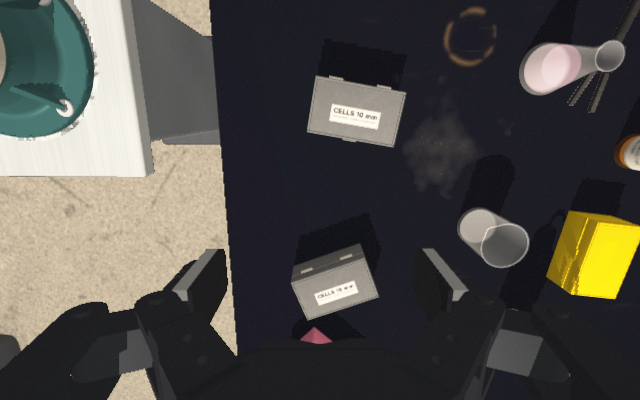

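The wrist view shows box 1's lid around (357,111), box 2's lid around (337,288), the flask at (552,68) and the beaker at (490,235). Moving on to look at the stand.

Emit:
arm_command --rows '[[[0.062,0.032,0.007],[0.011,0.013,-0.072],-1],[[0.058,0.039,0.008],[0.011,0.013,-0.072],-1],[[0.053,0.045,0.008],[0.012,0.013,-0.072],-1],[[0.048,0.051,0.008],[0.011,0.013,-0.072],-1],[[0.041,0.056,0.008],[0.012,0.013,-0.072],-1],[[0.035,0.061,0.008],[0.012,0.012,-0.072],-1],[[0.027,0.064,0.007],[0.011,0.012,-0.072],-1]]'

```text
t: 1.78
tool_pos: [0.4899, 0.0327, 0.2796]
orientation: [-1.12, -2.739, -0.012]
wrist_force: [-0.6, -0.1, 0.1]
finger_gap: 0.0851
grip_force: 0.0
```

Emit:
arm_command --rows '[[[0.02,0.067,0.007],[0.012,0.013,-0.072],-1],[[0.012,0.069,0.005],[0.011,0.012,-0.072],-1],[[0.004,0.07,0.004],[0.012,0.013,-0.072],-1],[[-0.004,0.07,0.003],[0.011,0.012,-0.072],-1],[[-0.013,0.069,0.002],[0.012,0.013,-0.072],-1],[[-0.02,0.068,0.001],[0.011,0.012,-0.072],-1],[[0,0,0],[0,0,0],-1],[[0,0,0],[0,0,0],-1]]'

```text
t: 2.45
tool_pos: [0.5669, 0.1821, 0.2603]
orientation: [-0.127, -2.82, -0.018]
wrist_force: [0.4, 0.1, 0.2]
finger_gap: 0.0852
grip_force: 0.0
```

```bash
python3 - <<'E'
from h import *;from workcell import *
d=pickle.load(open("c0.pkl","rb"));T,S=d["top"],d["scene"]
s,c=pickle.load(open("w1.pkl","rb"));W=camw(c,s)
tc=lambda l:[(220+(a+.5)/4-.5,190+(b+.5)/4-.5) for a,b in l]
B=[(.055,.033,0),(.055,-.033,0),(-.055,-.033,0),(-.055,.033,0)]
for n,t,w in(("1",[(430,188),(504,201),(483,330),(408,314)],[(406,92),(396,146),(308,131),(317,77)]),("2",[(675,241),(753,214),(800,338),(722,363)],[(368,258),(379,297),(305,319),(297,290)])):
    p,r=fit(flat,[.4,-.1,0,.05],[(T,B,tc(t)),(W,B,w)]);print(n,p.round(4));print(r.round(1).tolist())
    p,r=fit(lambda q,L:flat([*q,.0515],L),[.4,-.1,0],[(W,B,w)]);print(n,p.round(4));print(r.round(1).tolist())
s=sense();c=capture("wrist");pickle.dump((s,c),open("w2.pkl","wb"));cv2.imwrite("pics/w2.png",c["color"])
print(s["tool_pos"],s["orientation"],s["q"].round(2))
E
```

```text
1 [ 0.4464 -0.07   -0.1546  0.0436]
[[-0.4, 0.1], [-0.1, 0.1], [-0.0, -0.4], [-0.3, 0.2], [0.4, -0.1], [-1.7, 0.1], [0.7, 1.1], [-0.1, -0.5]]
1 [ 0.4459 -0.0701 -0.1529]
[[1.8, -0.6], [-0.5, 0.7], [0.1, 1.6], [-0.6, -1.2]]
2 [ 0.4249 -0.3111  0.331   0.0527]
[[1.4, -0.7], [0.1, 0.0], [-0.6, -0.0], [0.5, -0.2], [-1.2, -0.2], [0.8, 0.8], [2.0, 0.2], [-5.6, -9.1]]
2 [ 0.4256 -0.312   0.3262]
[[-0.7, 0.1], [1.0, 1.1], [2.3, 0.2], [-5.0, -9.2]]
[0.5669437  0.18208312 0.26028881] [-0.12704775 -2.81970839 -0.01800828] [ 0.17  0.41  0.96  0.09  2.09 -1.28]
```

View pics/w2.png

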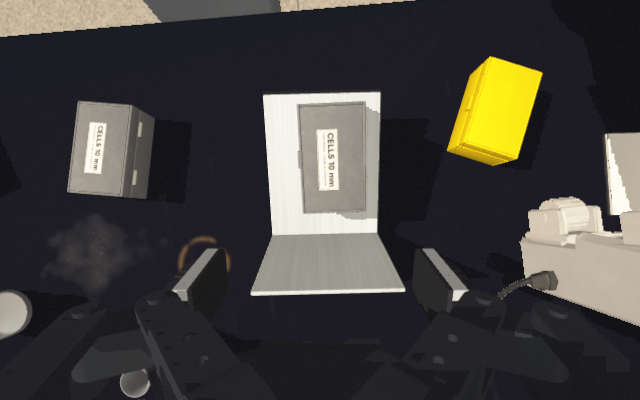

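Wrist view over the stand: the deck's uphill edge runs (264,95)–(381,92), the foot of the backstop (273,234)–(378,234) and its top edge (251,294)–(404,291). The box lid runs from (300,104) to (365,211), off centre to the left of the stand.

```bash
python3 - <<'E'
from h import *
d=pickle.load(open("c0.pkl","rb"));T,S=d["top"],d["scene"]
s,c=pickle.load(open("w2.pkl","rb"));W=camw(c,s)
tc=lambda l:[(220+(a+.5)/4-.5,190+(b+.5)/4-.5) for a,b in l]
L=[(-.165,.065,0),(-.165,-.065,0),(0,.065,.13),(0,-.065,.13),(0,-.065,0)]
Lw=L+[(0,.065,0)]
wp=[(381,92),(264,95),(404,291),(251,294),(273,234),(378,234)]
tp=tc([(60,284),(215,297),(68,34),(238,45),(241,107)])
for o in([(W,Lw,wp)],[(W,Lw,wp),(T,L,tp)]):
    p,r=fit(standm,[.57,.18,-.08,.03],o);print("stand",p.round(4));print(r.round(1).tolist())
p0=p
B=[(.055,.033,0),(.055,-.033,0),(-.055,-.033,0),(-.055,.033,0)]
m=lambda q,L:standm(p0,flat(q,L))
q,r=fit(m,[-.09,0,0,.05],[(W,B,[(365,211),(306,213),(300,104),(366,102)]),(T,B,tc([(97,127),(180,134),(168,272),(80,264)]))]);print("box",q.round(4));print(r.round(1).tolist())
q,r=fit(lambda q,L:m([*q,.0515],L),[-.09,0,0],[(W,B,[(365,211),(306,213),(300,104),(366,102)])]);print("box",q.round(4));print(r.round(1).tolist())
E
```

```text
stand [ 0.5711  0.1874 -0.0694  0.0291]
[[0.9, 0.9], [-0.3, 0.3], [1.9, -0.6], [-0.7, -0.6], [-0.5, 1.6], [-0.5, -0.4]]
stand [ 0.5712  0.1872 -0.0687  0.0291]
[[0.6, 1.0], [-0.6, 0.5], [1.7, -0.5], [-0.9, -0.4], [-0.7, 1.8], [-0.6, -0.3], [-0.3, -0.4], [-0.5, -0.3], [0.1, 0.8], [-2.7, 1.4], [-0.8, 2.5]]
box [-0.0986  0.0101  0.015   0.0437]
[[1.2, -0.7], [-1.7, -0.5], [-1.1, 0.7], [0.7, 0.2], [0.7, 1.2], [-0.6, 0.8], [-1.9, -2.9], [0.0, -2.4]]
box [-0.0993  0.0099  0.013 ]
[[2.0, 0.9], [-2.3, 1.0], [-1.7, -0.4], [1.8, -0.8]]
```

```bash
cat >> h.py <<'E'
SR,ST=stand(.5712,.187,-.069,.029);SQ=tool(-.069,1)
def sp(x,y,z): return (ST+SR@np.array([x,y,z]),SQ)      # target in stand frame
def ins(s): 
    print("TCP in stand mm",(SR.T@(s["tool_pos"]-ST)*1e3).round(1),"rot err",np.degrees((SQ.inv()*Ro.from_rotvec(s["orientation"])).as_rotvec()).round(2),"F stand",(SR.T@s["wrist_force"]).round(1),"gap",round(s["finger_gap"]*1e3,1),"grip",s["grip_force"],"t",s["t"])
E
python3 - <<'E'
from h import *;from workcell import *
s=sense();ins(s);plan(s,[sp(-.099,.010,.09),sp(-.099,.01,.014)],-1,.03)
E
```

```text
TCP in stand mm [-75.9  -6.  220.2] rot err [-0.32  0.17  1.22] F stand [ 0.  -0.1 -0.6] gap 85.6 grip 0.0 t 2.5
-- 5 [0.5058 0.2014 0.145 ]
-- 3 [0.482  0.203  0.0728]
[[0.012,0.007,0.065],[0.001,0,-0.003],-1],
[[0.011,0.008,0.065],[0.001,0,-0.003],-1],
[[0.011,0.008,0.065],[0.001,-0.001,-0.003],-1],
[[0.012,0.008,0.065],[0,0,-0.002],-1],
[[0.011,0.007,0.066],[0.001,-0.001,-0.003],-1],
[[0,0,0.063],[0,0,0],-1],
[[0,0,0.063],[0,0,0],-1],
[[0.001,0,0.064],[0,0,0],-1],
```

Emit:
arm_command --rows '[[[0.012,0.007,0.065],[0.001,0,-0.003],-1],[[0.011,0.008,0.065],[0.001,0,-0.003],-1],[[0.011,0.008,0.065],[0.001,-0.001,-0.003],-1],[[0.012,0.008,0.065],[0,0,-0.002],-1],[[0.011,0.007,0.066],[0.001,-0.001,-0.003],-1],[[0,0,0.02],[0,0,0],-1],[[0,0,0],[0,0,0],-1]]'

```text
t: 3.08
tool_pos: [0.5014, 0.2013, 0.1375]
orientation: [-0.095, -2.825, -0.014]
wrist_force: [-0.0, -0.9, 0.9]
finger_gap: 0.0854
grip_force: 0.0
```

```bash
python3 - <<'E'
from h import *;from workcell import *
s=sense();ins(s);c=capture("wrist");cv2.imwrite("pics/w3.png",c["color"]);plan(s,[sp(-.099,.01,.014)],-1,.02)
E
```

```text
TCP in stand mm [-100.7    9.5   81.4] rot err [ 0.05  0.04 -0.08] F stand [-0.2 -0.9  0.8] gap 85.4 grip 0.0 t 3.0833
-- 4 [0.4821 0.203  0.0728]
[[-0.001,0,0.042],[0,0,0],-1],
[[-0.001,0,0.042],[0,0,0],-1],
[[-0.001,0.001,0.042],[0,0,0],-1],
[[-0.001,0,0.043],[-0.001,0,0.001],-1],
```

View pics/w3.png

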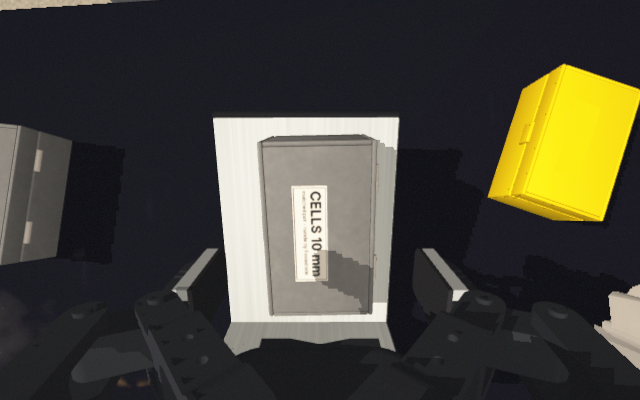

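The lid is centred between the fingers at about (316,225), and the deck edges look square to the image. Descending.

Emit:
arm_command --rows '[[[-0.001,0,0.042],[0,0,0],-1],[[-0.001,0,0.042],[0,0,0],-1],[[-0.001,0.001,0.042],[0,0,0],-1],[[-0.001,0,0.043],[0,0,0],-1],[[0,0,0],[0,0,0],-1]]'

```text
t: 3.55
tool_pos: [0.4837, 0.2039, 0.0731]
orientation: [-0.094, -2.827, -0.015]
wrist_force: [-1.2, -0.2, -0.1]
finger_gap: 0.0854
grip_force: 0.0
```

Emit:
arm_command --rows '[[[0,0,0],[0,0,0],1],[[0,0,0],[0,0,0],1],[[0,0,0],[0,0,0],1],[[0,0,0],[0,0,0],1],[[0,0,0],[0,0,0],1],[[0,0,0],[0,0,0],1]]'

```text
t: 4.05
tool_pos: [0.4865, 0.2051, 0.0766]
orientation: [-0.092, -2.835, -0.018]
wrist_force: [4.1, -0.6, 7.2]
finger_gap: 0.0649
grip_force: 69.2
```

```bash
python3 - <<'E'
from h import *;from workcell import *
s=sense();ins(s)
E
```

```text
TCP in stand mm [-96.2  12.2  18.8] rot err [-0.07 -0.52 -0.25] F stand [ 1.7 -0.3  8.1] gap 64.9 grip 69.24031533300877 t 4.05
```

Emit:
arm_command --rows '[[[-0.018,-0.005,-0.004],[0,0,0],1],[[-0.018,-0.005,0],[0,0,0],1],[[-0.018,-0.005,0],[0,0,0],1],[[-0.018,-0.005,0],[0,0,0],1],[[-0.014,-0.004,0],[0,0,0],1],[[-0.009,0,0],[0,0,0],1],[[-0.006,0,0],[0,0,0],1],[[0,0,0],[0,0,0],1]]'

```text
t: 4.72
tool_pos: [0.5237, 0.1928, 0.0643]
orientation: [-0.092, -2.831, -0.017]
wrist_force: [0.7, -0.7, 5.9]
finger_gap: 0.065
grip_force: 69.2
```

```bash
python3 - <<'E'
from h import *;from workcell import *
s=sense();ins(s)
E
```

```text
TCP in stand mm [-56.3   2.5  18.8] rot err [-0.05 -0.26 -0.26] F stand [-1.1 -0.6  5.8] gap 65.0 grip 69.19617936015129 t 4.7167
```

Emit:
arm_command --rows '[[[-0.006,0,0],[0,0,0],1],[[-0.006,0,0],[0,0,0],1],[[0,0,0],[0,0,0],1]]'

```text
t: 4.97
tool_pos: [0.5249, 0.1928, 0.064]
orientation: [-0.091, -2.822, -0.017]
wrist_force: [-8.5, -0.6, 12.0]
finger_gap: 0.065
grip_force: 69.6
```

Emit:
arm_command --rows '[[[-0.006,0,0],[0,0,0],1],[[-0.006,0,0],[0,0,0],1],[[0,0,0],[0,0,0],1]]'

```text
t: 5.22
tool_pos: [0.5249, 0.193, 0.0638]
orientation: [-0.09, -2.811, -0.016]
wrist_force: [-21.1, 0.1, 21.0]
finger_gap: 0.065
grip_force: 70.1
```

```bash
python3 - <<'E'
from h import *;from workcell import *
s=sense();ins(s)
E
```

```text
TCP in stand mm [-55.    2.8  18.7] rot err [ 0.04  0.85 -0.3 ] F stand [-26.5  -1.4  13.4] gap 65.0 grip 70.05400724709034 t 5.2167
```

Emit:
arm_command --rows '[[[0.006,0,0],[0,0,0],1],[[0.006,0,0],[0,0,0],1],[[0,0,0],[0,0,0],1],[[0,0,0],[0,0,0],-1],[[0,0,0],[0,0,0],-1],[[0,0,0],[0,0,0],-1],[[0,0,0],[0,0,0],-1],[[0,0,0],[0,0,0],-1]]'

```text
t: 5.88
tool_pos: [0.5269, 0.1925, 0.0611]
orientation: [-0.091, -2.828, -0.016]
wrist_force: [0.5, 0.6, -0.0]
finger_gap: 0.0856
grip_force: 0.0
```

```bash
python3 - <<'E'
from h import *;from workcell import *
s=sense();ins(s);plan(s,[sp(-.06,.003,.20)],-1,.035)
E
```

```text
TCP in stand mm [-52.3   2.4  16.8] rot err [ 0.01 -0.13 -0.25] F stand [0.4 0.7 0.1] gap 85.6 grip 0.0 t 5.8833
-- 6 [0.5763 0.1895 0.2377]
[[0.003,0,-0.076],[0,0,0],-1],
[[0.003,0,-0.076],[0,0,0.001],-1],
[[0.003,0,-0.077],[0,0,0],-1],
[[0.003,0.001,-0.076],[0,0,0.001],-1],
[[0.003,0,-0.077],[0,0.001,0],-1],
[[0.003,0,-0.076],[0,0,0.001],-1],
```

Emit:
arm_command --rows '[[[0.003,0,-0.076],[0,0,0],-1],[[0.003,0,-0.076],[0,0,0.001],-1],[[0.003,0,-0.077],[0,0,0],-1],[[0.003,0.001,-0.076],[0,0,0.001],-1],[[0.003,0,-0.077],[0,0,0],-1],[[0.003,0,-0.076],[0,0,0.001],-1],[[0,0,0],[0,0,0],-1],[[0,0,0],[0,0,0],-1]]'

```text
t: 6.55
tool_pos: [0.5774, 0.1896, 0.2406]
orientation: [-0.098, -2.834, -0.017]
wrist_force: [-0.8, -0.1, -0.1]
finger_gap: 0.0854
grip_force: 0.0
```

```bash
python3 - <<'E'
from h import *;from workcell import *
s=sense();ins(s);c=capture("wrist");pickle.dump((s,c),open("w4.pkl","wb"))
cv2.imwrite("pics/w4.png",cv2.resize(c["color"][60:310,220:430],None,fx=2.4,fy=2.4,interpolation=cv2.INTER_CUBIC))
# to box 1: yaw of tool either; camera towards robot
plan(s,[([.52,.05,.25],tool(np.pi-.154)),([.446,-.07,.14],tool(np.pi-.154))],-1,.04)
E
```

```text
TCP in stand mm [-59.7   3.1 203.1] rot err [-0.08 -0.47  0.  ] F stand [-0.7 -0.1 -0.3] gap 85.4 grip 0.0 t 6.55
-- 4 [0.5199 0.0499 0.2501]
-- 5 [ 0.446  -0.0699  0.1401]
[[0.03,-0.09,0.003],[-0.002,-0.049,0.013],-1],
[[0.029,-0.09,0.001],[-0.002,-0.049,0.013],-1],
[[0.026,-0.091,-0.002],[-0.002,-0.048,0.014],-1],
[[0.025,-0.091,-0.004],[-0.001,-0.049,0.013],-1],
[[0.027,-0.065,0.055],[0,0,0],-1],
[[0.027,-0.065,0.055],[0,0,0],-1],
[[0.028,-0.065,0.055],[0,0,0],-1],
[[0.027,-0.065,0.055],[0,0,0],-1],
[[0.028,-0.064,0.055],[0,0,0],-1],
```

View pics/w4.png

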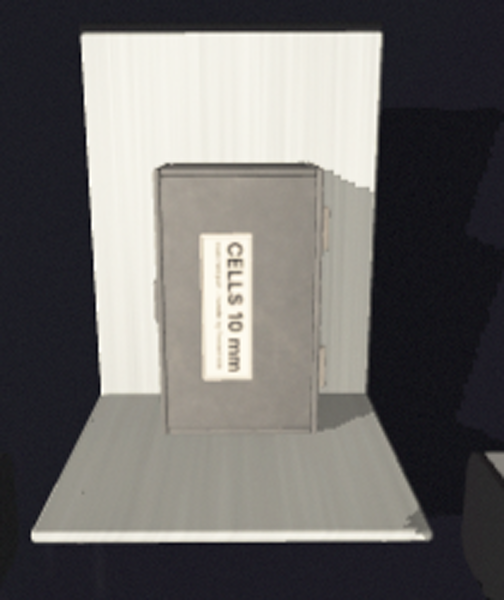

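The stand box sits snug and square: lid spans (160,170)–(318,432) in the crop, with its lower end on the backstop. Going to box 1.

Emit:
arm_command --rows '[[[0.03,-0.09,0.003],[-0.002,-0.049,0.013],-1],[[0.029,-0.09,0.001],[-0.002,-0.049,0.013],-1],[[0.026,-0.091,-0.002],[-0.002,-0.048,0.014],-1],[[0.025,-0.091,-0.004],[-0.001,-0.049,0.013],-1],[[0.027,-0.065,0.055],[0,0,0],-1],[[0.027,-0.065,0.055],[0,0,0],-1],[[0.028,-0.065,0.055],[0,0,0],-1]]'

```text
t: 7.18
tool_pos: [0.4717, -0.0231, 0.1803]
orientation: [-0.239, -3.126, 0.003]
wrist_force: [0.7, -0.1, -1.0]
finger_gap: 0.0857
grip_force: 0.0
```

Emit:
arm_command --rows '[[[0.027,-0.065,0.055],[0,0,0],-1],[[0.028,-0.064,0.055],[0,0,0],-1],[[0,0,0],[0,0,0],-1],[[0,0,0],[0,0,0],-1]]'

```text
t: 7.52
tool_pos: [0.4412, -0.07, 0.1353]
orientation: [-0.243, -3.12, -0.0]
wrist_force: [0.2, 0.6, 1.1]
finger_gap: 0.0856
grip_force: 0.0
```

```bash
python3 - <<'E'
from h import *;from workcell import *
s,c=pickle.load(open("w4.pkl","rb"));W=camw(c,s)
cr=lambda l:[(220+a/2.4,60+b/2.4) for a,b in l]
L=[(-.165,-.065,0),(-.165,.065,0),(0,-.065,0),(0,.065,0),(0,-.065,.13),(0,.065,.13)]
p,r=fit(standm,[.57,.18,-.08,.03],[(W,L,cr([(82,33),(383,33),(102,395),(368,393),(32,537),(432,537)]))]);print("stand",p.round(4));print(r.round(1).tolist())
B=[(.055,.033,0),(.055,-.033,0),(-.055,-.033,0),(-.055,.033,0)]
q,r=fit(lambda q,L:standm(p,flat([*q,.0515],L)),[-.09,0,0],[(W,B,cr([(318,432),(166,432),(158,172),(319,168)]))]);print("box",q.round(4));print(r.round(1).tolist())
s=sense();c=capture("wrist");pickle.dump((s,c),open("w5.pkl","wb"))
print(s["tool_pos"],s["orientation"],s["t"]);cv2.imwrite("pics/w5.png",c["color"])
E
```

```text
stand [ 0.5707  0.1875 -0.0658  0.0294]
[[-0.3, 0.4], [0.5, 0.1], [-0.1, 0.1], [-0.4, 0.7], [-0.4, -0.3], [0.7, -0.7]]
box [-0.0564  0.0028  0.0136]
[[0.9, 0.5], [-0.8, 1.5], [-2.7, -0.8], [2.1, -0.4]]
[ 0.44116871 -0.07002873  0.13529513] [-2.43282494e-01 -3.12032285e+00 -8.11280247e-05] 7.5167
```

View pics/w5.png

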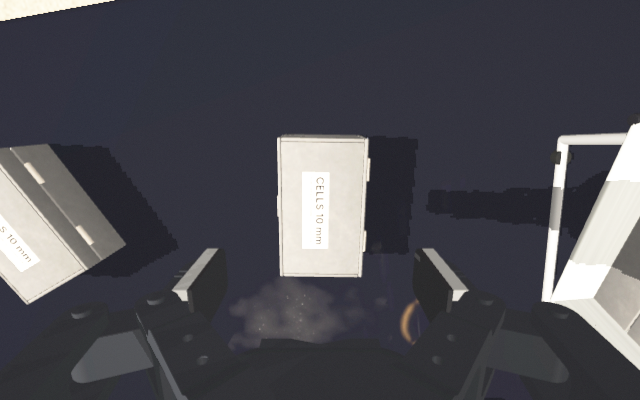

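Box 1's lid runs from (278,139) to (362,276), square to the fingers.

```bash
sed -i 's/^SR,ST=.*/SR,ST=stand(.571,.1873,-.067,.0295);SQ=tool(-.067,1)/' h.py; python3 - <<'E'
from h import *;from workcell import *
s,c=pickle.load(open("w5.pkl","rb"));W=camw(c,s)
B=[(.055,.033,0),(.055,-.033,0),(-.055,-.033,0),(-.055,.033,0)]
q,r=fit(lambda q,L:flat([*q,.0515],L),[.44,-.07,-.15],[(W,B,[(362,276),(282,276),(278,139),(367,139)])]);print(q.round(4),r.round(1).tolist())
plan(sense(),[([q[0],q[1],.014],tool(np.pi+q[2]))],-1,.03)
E
```

```text
[ 0.4443 -0.069  -0.1553] [[1.0, 1.3], [-0.9, 1.1], [-1.7, -0.7], [1.5, -0.6]]
-- 5 [ 0.4443 -0.0689  0.0141]
[[-0.001,0.001,0.062],[0,-0.001,0],-1],
[[-0.001,0,0.062],[0,-0.001,0],-1],
[[-0.001,0.001,0.061],[0,-0.001,0],-1],
[[-0.001,0,0.062],[0,-0.001,0],-1],
[[0,0.001,0.061],[-0.001,-0.001,0.001],-1],
```

Emit:
arm_command --rows '[[[-0.001,0.001,0.062],[0,-0.001,0],-1],[[-0.001,0,0.062],[0,-0.001,0],-1],[[-0.001,0.001,0.061],[0,-0.001,0],-1],[[-0.001,0,0.062],[0,-0.001,0],-1],[[0,0.001,0.061],[0,-0.001,0],-1],[[0,0,0],[0,0,0],-1],[[0,0,0],[0,0,0],-1]]'

```text
t: 8.15
tool_pos: [0.4457, -0.0683, 0.0154]
orientation: [0.237, 3.131, -0.003]
wrist_force: [0.2, 0.2, -0.5]
finger_gap: 0.0856
grip_force: 0.0
```

Emit:
arm_command --rows '[[[0,0,0],[0,0,0],1],[[0,0,0],[0,0,0],1],[[0,0,0],[0,0,0],1],[[0,0,0],[0,0,0],1],[[0,0,0],[0,0,0],1],[[0,0,0],[0,0,0],1]]'

```text
t: 8.65
tool_pos: [0.4482, -0.0698, 0.0185]
orientation: [0.239, 3.123, -0.005]
wrist_force: [1.2, 1.8, 6.7]
finger_gap: 0.065
grip_force: 68.2
```

Emit:
arm_command --rows '[[[0,0,-0.03],[0,0,0],1],[[0,0,-0.06],[0,0,0],1],[[0,0,-0.09],[0,0,0],1],[[0,0,-0.09],[0,0,0],1],[[0,0,-0.09],[0,0,0],1],[[0,0,-0.09],[0,0,0],1],[[0,0,-0.06],[0,0,0],1],[[0,0,0],[0,0,0],1]]'

```text
t: 9.32
tool_pos: [0.4479, -0.0696, 0.2269]
orientation: [0.239, 3.116, -0.008]
wrist_force: [0.6, -0.1, -0.8]
finger_gap: 0.0651
grip_force: 67.4
```

```bash
python3 - <<'E'
from h import *;from workcell import *
s=sense();ins(s);plan(s,[(sp(-.08,.003,.2)),sp(-.068,.003,.105)],1,.035,6)
E
```

```text
TCP in stand mm [-161.5 -264.6  155.1] rot err [ -0.52 -18.92   4.93] F stand [ 0.8 -0.  -0.6] gap 65.1 grip 67.43990063667297 t 9.3167
-- 9 [0.557  0.1913 0.2446]
-- 3 [0.5391 0.1925 0.1503]
[[-0.019,0.076,-0.005],[0.001,0.023,-0.006],1],
[[-0.02,0.076,-0.006],[0.001,0.023,-0.006],1],
[[-0.02,0.076,-0.006],[0.001,0.023,-0.006],1],
[[-0.02,0.076,-0.007],[0,0.024,-0.006],1],
[[-0.021,0.075,-0.008],[0.001,0.023,-0.006],1],
[[-0.021,0.075,-0.009],[0,0.024,-0.006],1],
[[-0.022,0.075,-0.01],[0.001,0.023,-0.006],1],
[[-0.022,0.075,-0.011],[0,0.024,-0.006],1],
[[-0.022,0.075,-0.012],[0.001,0.023,-0.007],1],
[[-0.01,0,0.079],[0,0,0],1],
[[-0.01,0,0.079],[0,0,0],1],
[[-0.01,0,0.08],[0,0,0],1],
```

Emit:
arm_command --rows '[[[-0.019,0.076,-0.005],[0.001,0.023,-0.006],1],[[-0.02,0.076,-0.006],[0.001,0.023,-0.006],1],[[-0.02,0.076,-0.006],[0.001,0.023,-0.006],1],[[-0.02,0.076,-0.007],[0,0.024,-0.006],1],[[-0.021,0.075,-0.008],[0.001,0.023,-0.006],1],[[-0.021,0.075,-0.009],[0,0.024,-0.006],1],[[-0.022,0.075,-0.01],[0.001,0.023,-0.006],1]]'

```text
t: 9.9
tool_pos: [0.53, 0.1352, 0.2311]
orientation: [-0.125, -2.882, -0.012]
wrist_force: [0.8, -0.1, -2.7]
finger_gap: 0.0651
grip_force: 67.6
```

Emit:
arm_command --rows '[[[-0.022,0.075,-0.011],[0,0.024,-0.006],1],[[-0.022,0.075,-0.012],[0.001,0.023,-0.007],1],[[-0.01,0,0.079],[0,0,0],1],[[-0.01,0,0.079],[0,0,0],1],[[-0.01,0,0.08],[0,0,0],1],[[0,0,0],[0,0,0],1],[[0,0,0],[0,0,0],1]]'

```text
t: 10.48
tool_pos: [0.533, 0.1932, 0.1395]
orientation: [-0.093, -2.805, -0.016]
wrist_force: [-0.9, 0.9, -2.1]
finger_gap: 0.065
grip_force: 67.4
```

```bash
python3 - <<'E'
from h import *;from workcell import *
s=sense();ins(s);plan(s,[sp(-.066,.003,.076)],1,.01,6)
E
```

```text
TCP in stand mm [-70.4   3.3  92.8] rot err [-0.01  1.19 -0.02] F stand [-0.2  0.8 -2.3] gap 65.0 grip 67.44332045316696 t 10.4833
-- 2 [0.5321 0.1928 0.122 ]
[[-0.006,0,0.021],[0,-0.007,0],1],
[[-0.006,-0.001,0.021],[0,-0.006,0],1],
```

Emit:
arm_command --rows '[[[-0.006,0,0.02],[0,-0.007,0],1],[[-0.006,0,0.016],[0,-0.006,0],1],[[0,0,0],[0,0,0],1],[[0,0,0],[0,0,0],1]]'

```text
t: 10.82
tool_pos: [0.5361, 0.1937, 0.1294]
orientation: [-0.094, -2.836, -0.019]
wrist_force: [-0.8, -0.6, -1.0]
finger_gap: 0.065
grip_force: 67.7
```

```bash
python3 - <<'E'
from h import *;from workcell import *
s=sense();ins(s)
E
```

```text
TCP in stand mm [-64.3   4.   84.1] rot err [-0.18 -0.59 -0.06] F stand [-0.4 -0.7 -1.2] gap 65.0 grip 67.66984686255455 t 10.8167
```

Emit:
arm_command --rows '[[[0,0,0.015],[0,0.003,0],1],[[0,0,0.01],[0,0.002,0],1],[[-0.01,0,0],[0,0,0],1],[[-0.01,0,0],[0,0,0],1],[[0,0,0],[0,0,0],1],[[0,0,0],[0,0,0],1]]'

```text
t: 11.32
tool_pos: [0.5402, 0.1933, 0.1155]
orientation: [-0.094, -2.826, -0.019]
wrist_force: [-0.5, -0.8, -2.7]
finger_gap: 0.0651
grip_force: 67.7
```

Emit:
arm_command --rows '[[[-0.006,0,0],[0,0,0],1],[[-0.006,0,0],[0,0,0],1],[[0,0,0],[0,0,0],1]]'

```text
t: 11.57
tool_pos: [0.5429, 0.1932, 0.115]
orientation: [-0.092, -2.821, -0.018]
wrist_force: [-5.6, -1.3, 0.7]
finger_gap: 0.0651
grip_force: 67.8
```

```bash
python3 - <<'E'
from h import *;from workcell import *
s=sense();ins(s)
E
```

```text
TCP in stand mm [-53.5   4.   72.5] rot err [-0.11  0.27 -0.12] F stand [-5.4 -1.7 -1. ] gap 65.1 grip 67.79489658772945 t 11.5667
```

Emit:
arm_command --rows '[[[-0.003,0,0.004],[0,0,0],1],[[0,0,0.004],[0,0,0],1],[[0,0,0.003],[0,0,0],1],[[0,0,0],[0,0,0],1],[[0,0,0],[0,0,0],1]]'

```text
t: 11.98
tool_pos: [0.5424, 0.1937, 0.1128]
orientation: [-0.091, -2.822, -0.019]
wrist_force: [-7.9, -0.3, 8.3]
finger_gap: 0.0649
grip_force: 68.6
```

```bash
python3 - <<'E'
from h import *;from workcell import *
s=sense();ins(s)
E
```

```text
TCP in stand mm [-53.3   4.4  70.3] rot err [-0.14  0.21 -0.18] F stand [-10.1  -0.8   5.5] gap 64.9 grip 68.56285080313683 t 11.9833
```

Emit:
arm_command --rows '[[[0.003,0,0.002],[0,0,0],1],[[0,0,0],[0,0,0],-1],[[0,0,0],[0,0,0],-1],[[0,0,0],[0,0,0],-1],[[0,0,0],[0,0,0],-1],[[0,0,0],[0,0,0],-1],[[0,0,0],[0,0,0],-1]]'

```text
t: 12.57
tool_pos: [0.5429, 0.1931, 0.109]
orientation: [-0.094, -2.826, -0.018]
wrist_force: [0.2, 0.8, 1.3]
finger_gap: 0.0851
grip_force: 0.0
```

```bash
python3 - <<'E'
from h import *;from workcell import *
s=sense();ins(s);plan(s,[sp(-.06,.003,.24)],-1,.035)
E
```

```text
TCP in stand mm [-51.6   3.9  66.8] rot err [-0.13  0.03 -0.05] F stand [-0.3  0.8  1.2] gap 85.1 grip 0.0 t 12.5667
-- 5 [0.5883 0.1893 0.2763]
[[0.004,0,-0.087],[0,0,0],-1],
[[0.004,0,-0.086],[0,0,0],-1],
[[0.004,0,-0.087],[0,0,0],-1],
[[0.005,-0.001,-0.086],[0.001,0,0],-1],
[[0.004,0,-0.087],[0,0,0.001],-1],
```

Emit:
arm_command --rows '[[[0.002,0,-0.04],[0,0,0],-1],[[0.004,0,-0.08],[0,0,0],-1],[[0.004,0,-0.087],[0,0,0],-1],[[0.004,0,-0.086],[0,0,0],-1],[[0.004,0,-0.086],[0,0,0],-1],[[0.002,0,-0.05],[0,0,0],-1],[[0,0,0],[0,0,0],-1],[[0,0,0],[0,0,0],-1]]'

```text
t: 13.23
tool_pos: [0.5889, 0.1898, 0.2762]
orientation: [-0.094, -2.829, -0.02]
wrist_force: [-0.6, 0.0, -0.0]
finger_gap: 0.0856
grip_force: 0.0
```

```bash
python3 - <<'E'
from h import *;from workcell import *
s=sense();ins(s);c=capture("wrist");pickle.dump((s,c),open("w6.pkl","wb"))
cv2.imwrite("pics/w6.png",cv2.resize(c["color"][60:310,220:430],None,fx=2.4,fy=2.4,interpolation=cv2.INTER_CUBIC))
q=tool(np.pi+.333)
plan(s,[([.47,-.05,.27],tool(np.pi+.15)),([.424,-.311,.14],q)],-1,.04)
E
```

```text
TCP in stand mm [-59.4   3.6 240.1] rot err [-0.19 -0.18 -0.06] F stand [-0.5  0.  -0.2] gap 85.6 grip 0.0 t 13.2333
-- 7 [ 0.4699 -0.0498  0.2698]
-- 8 [ 0.4241 -0.3108  0.1399]
[[0.034,-0.088,0.013],[0.003,-0.028,-0.02],-1],
[[0.038,-0.087,0.012],[0.003,-0.028,-0.019],-1],
[[0.041,-0.086,0.011],[0.004,-0.028,-0.02],-1],
[[0.044,-0.085,0.009],[0.003,-0.028,-0.019],-1],
[[0.046,-0.083,0.008],[0.004,-0.028,-0.02],-1],
[[0.05,-0.081,0.006],[0.003,-0.028,-0.019],-1],
[[0.052,-0.08,0.004],[0.004,-0.029,-0.02],-1],
[[0.026,-0.079,0.041],[0,0,-0.015],-1],
[[0.028,-0.078,0.041],[0,0,-0.014],-1],
[[0.03,-0.077,0.04],[0,0,-0.015],-1],
[[0.032,-0.076,0.041],[0,0,-0.014],-1],
[[0.034,-0.076,0.04],[0,0,-0.015],-1],
[[0.035,-0.075,0.041],[0,0,-0.014],-1],
[[0.037,-0.074,0.04],[0,0,-0.015],-1],
[[0.038,-0.073,0.041],[0,0,-0.014],-1],
```

View pics/w6.png

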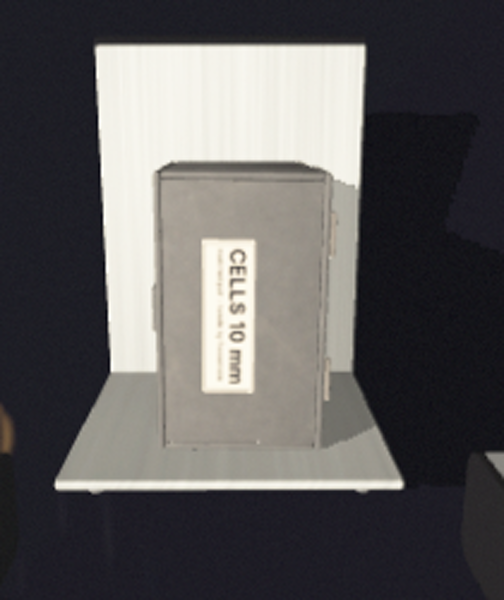

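The second box looks square and snug: lid (160,180)–(325,447), level with the backstop. For box 2 I'll turn the tool half round so that joint 6 stays inside its range.

```bash
python3 - <<'E'
from h import *;from workcell import *
s=sense()
plan(s,[([.50,.03,.28],tool(np.pi-.5)),([.46,-.14,.24],tool(np.pi-1.65)),([.424,-.311,.14],tool(.333))],-1,.04)
E
```

```text
-- 5 [0.4999 0.03   0.2801]
-- 10 [ 0.46   -0.1401  0.24  ]
-- 10 [ 0.4241 -0.311   0.14  ]
[[0.038,-0.083,0.009],[-0.008,-0.04,0.055],-1],
[[0.031,-0.086,0.006],[-0.008,-0.039,0.055],-1],
[[0.024,-0.088,0.003],[-0.009,-0.039,0.055],-1],
[[0.016,-0.089,0.001],[-0.009,-0.04,0.054],-1],
[[0.008,-0.091,-0.002],[-0.008,-0.039,0.055],-1],
[[-0.012,-0.042,0.01],[0,0,0.073],-1],
[[-0.016,-0.04,0.01],[0,0,0.073],-1],
[[-0.021,-0.038,0.01],[0,0,0.073],-1],
[[-0.025,-0.036,0.01],[0,0,0.073],-1],
[[-0.029,-0.033,0.01],[0,0,0.073],-1],
[[-0.033,-0.029,0.01],[0,0,0.073],-1],
[[-0.036,-0.025,0.01],[0,0,0.073],-1],
[[-0.038,-0.021,0.01],[0,0,0.074],-1],
[[-0.041,-0.016,0.01],[0,0,0.073],-1],
[[-0.042,-0.012,0.01],[0,0,0.074],-1],
[[-0.043,-0.006,0.025],[0,0,0.074],-1],
[[-0.044,0,0.025],[0,0,0.074],-1],
[[-0.043,0.005,0.025],[0,0,0.074],-1],
[[-0.043,0.01,0.025],[0,0,0.074],-1],
[[-0.041,0.014,0.025],[0,0,0.074],-1],
[[-0.039,0.019,0.025],[0,0,0.073],-1],
[[-0.037,0.023,0.025],[0,0,0.074],-1],
[[-0.034,0.028,0.025],[0,0,0.073],-1],
[[-0.031,0.031,0.025],[0,0,0.074],-1],
[[-0.026,0.035,0.025],[0,0,0.073],-1],
```

Emit:
arm_command --rows '[[[0.038,-0.083,0.009],[-0.008,-0.04,0.055],-1],[[0.031,-0.086,0.006],[-0.008,-0.039,0.055],-1],[[0.024,-0.088,0.003],[-0.009,-0.039,0.055],-1],[[0.016,-0.089,0.001],[-0.009,-0.04,0.054],-1],[[0.008,-0.091,-0.002],[-0.008,-0.039,0.055],-1],[[-0.012,-0.042,0.01],[0,0,0.073],-1],[[-0.016,-0.04,0.01],[0,0,0.073],-1],[[-0.021,-0.038,0.01],[0,0,0.073],-1]]'

```text
t: 13.95
tool_pos: [0.486, -0.0213, 0.2664]
orientation: [-1.294, -2.859, 0.001]
wrist_force: [1.7, 0.4, 0.5]
finger_gap: 0.0855
grip_force: 0.0
```

Emit:
arm_command --rows '[[[-0.025,-0.036,0.01],[0,0,0.073],-1],[[-0.029,-0.033,0.01],[0,0,0.073],-1],[[-0.033,-0.029,0.01],[0,0,0.073],-1],[[-0.036,-0.025,0.01],[0,0,0.073],-1],[[-0.038,-0.021,0.01],[0,0,0.074],-1],[[-0.041,-0.016,0.01],[0,0,0.073],-1],[[-0.042,-0.012,0.01],[0,0,0.074],-1]]'

```text
t: 14.53
tool_pos: [0.4584, -0.1402, 0.2377]
orientation: [-2.31, -2.122, 0.003]
wrist_force: [-0.0, 1.0, -0.4]
finger_gap: 0.0856
grip_force: 0.0
```

Emit:
arm_command --rows '[[[-0.043,-0.006,0.025],[0,0,0.074],-1],[[-0.044,0,0.025],[0,0,0.074],-1],[[-0.043,0.005,0.025],[0,0,0.074],-1],[[-0.043,0.01,0.025],[0,0,0.074],-1],[[-0.041,0.014,0.025],[0,0,0.074],-1],[[-0.039,0.019,0.025],[0,0,0.073],-1],[[-0.037,0.023,0.025],[0,0,0.074],-1],[[-0.034,0.028,0.025],[0,0,0.073],-1]]'

```text
t: 15.2
tool_pos: [0.4296, -0.2762, 0.1573]
orientation: [-3.015, -0.866, 0.005]
wrist_force: [-0.7, -0.2, 0.3]
finger_gap: 0.0854
grip_force: 0.0
```

Emit:
arm_command --rows '[[[-0.031,0.031,0.025],[0,0,0.074],-1],[[-0.026,0.035,0.025],[0,0,0.073],-1],[[0,0,0],[0,0,0],-1],[[0,0,0],[0,0,0],-1]]'

```text
t: 15.53
tool_pos: [0.4225, -0.3099, 0.1375]
orientation: [-3.092, -0.521, 0.006]
wrist_force: [0.6, 0.1, 0.9]
finger_gap: 0.0854
grip_force: 0.0
```

```bash
python3 - <<'E'
from h import *;from workcell import *
s=sense();c=capture("wrist");pickle.dump((s,c),open("w7.pkl","wb"));cv2.imwrite("pics/w7.png",c["color"])
print(s["tool_pos"],s["orientation"],s["q"].round(2),s["t"])
E
```

```text
[ 0.42247036 -0.30985461  0.1374805 ] [-3.09213841 -0.52138307  0.00573528] [-0.74  0.07  1.57  0.    1.5   0.5 ] 15.5333
```

View pics/w7.png

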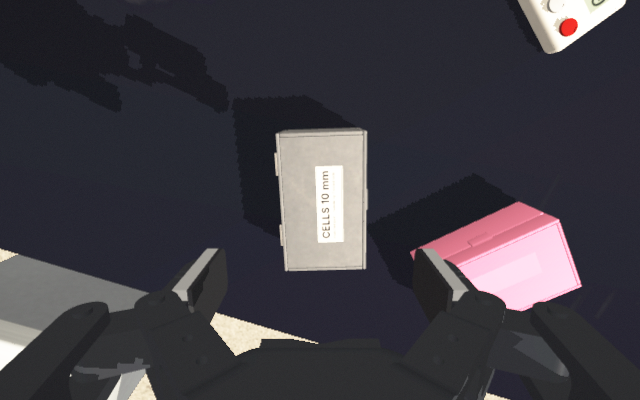

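Box 2's lid is at (277,132)–(366,270). The pink box's near corner, about (410,253), is close to the right finger, so I'll check that clearance.

```bash
python3 - <<'E'
from h import *;from workcell import *
s,c=pickle.load(open("w7.pkl","rb"));W=camw(c,s)
B=[(.055,.033,0),(.055,-.033,0),(-.055,-.033,0),(-.055,.033,0)]
q,r=fit(lambda q,L:flat([*q,.0515],L),[.42,-.31,.33],[(W,B,[(277,132),(367,130),(366,269),(286,271)])]);print(q.round(4),r.round(1).tolist())
def ray(uv,z):
    d=W["R"].T@np.linalg.inv(W["K"])@[*uv,1];o=-W["R"].T@W["t"];return o+d*(z-o[2])/d[2]
Q=tool(q[2])
for uv,z in(((410,253),0),((410,253),.0515),((455,268),.0515),((518,203),0),((558,220),.0515),((581,285),.0515)):
    print(uv,z,(Q.inv().apply(ray(uv,z)-[q[0],q[1],0])*1e3).round(0))
plan(sense(),[([q[0],q[1],.014],Q)],-1,.03)
E
```

```text
[ 0.4231 -0.3128  0.3638] [[-0.8, 0.5], [1.3, -0.2], [0.5, -0.0], [-0.9, -0.1]]
(410, 253) 0 [-66.  83.   0.]
(410, 253) 0.0515 [-42.  67. -51.]
(455, 268) 0.0515 [-56. 104. -51.]
(518, 203) 0 [-18. 181.   0.]
(558, 220) 0.0515 [-17. 180. -51.]
(581, 285) 0.0515 [-74. 208. -51.]
-- 5 [ 0.4233 -0.3128  0.0139]
[[0,0.002,0.062],[-0.001,0,-0.004],-1],
[[-0.001,0.002,0.062],[0,0,-0.004],-1],
[[0,0.001,0.063],[-0.001,0,-0.003],-1],
[[-0.001,0.001,0.062],[0,0,-0.004],-1],
[[0,0.002,0.063],[-0.001,0.001,-0.003],-1],
```

The pink box's nearest corner is about (-60, 85) mm in the tool frame, clear of the finger. Grasping.

Emit:
arm_command --rows '[[[0,0.002,0.062],[0,0,-0.004],-1],[[-0.001,0.002,0.062],[0,0,-0.004],-1],[[0,0.001,0.063],[-0.001,0,-0.003],-1],[[-0.001,0.001,0.062],[-0.001,0,-0.004],-1],[[0,0.002,0.063],[0,0,-0.003],-1],[[0,0,0],[0,0,0],-1],[[0,0,0],[0,0,0],-1]]'

```text
t: 16.17
tool_pos: [0.4239, -0.3125, 0.0148]
orientation: [-3.089, -0.568, 0.003]
wrist_force: [0.4, -0.1, 0.8]
finger_gap: 0.0856
grip_force: 0.0
```

Emit:
arm_command --rows '[[[0,0,0],[0,0,0],1],[[0,0,0],[0,0,0],1],[[0,0,0],[0,0,0],1],[[0,0,0],[0,0,0],1],[[0,0,0],[0,0,0],1],[[0,0,0],[0,0,0],1]]'

```text
t: 16.67
tool_pos: [0.4262, -0.3154, 0.0186]
orientation: [3.084, 0.565, 0.006]
wrist_force: [0.4, 0.1, 6.7]
finger_gap: 0.0654
grip_force: 68.6
```

Emit:
arm_command --rows '[[[0,0,-0.03],[0,0,0],1],[[0,0,-0.06],[0,0,0],1],[[0,0,-0.09],[0,0,0],1],[[0,0,-0.09],[0,0,0],1],[[0,0,-0.09],[0,0,0],1],[[0,0,-0.09],[0,0,0],1],[[0,0,-0.09],[0,0,0],1],[[0,0,-0.08],[0,0,0],1]]'

```text
t: 17.33
tool_pos: [0.4239, -0.3134, 0.2669]
orientation: [3.086, 0.565, 0.002]
wrist_force: [-0.9, -0.5, -2.0]
finger_gap: 0.0649
grip_force: 67.7
```

Emit:
arm_command --rows '[[[0,0,0],[0,0,0],1],[[0,0,0],[0,0,0],1]]'

```text
t: 17.5
tool_pos: [0.4248, -0.3143, 0.267]
orientation: [3.083, 0.564, 0.006]
wrist_force: [0.0, -0.2, -2.7]
finger_gap: 0.065
grip_force: 67.9
```

```bash
sed -i 's/^SQ=.*//; s/SQ=tool(-.067,1)$/SQ=tool(-.067,1)*Ro.from_euler("z",np.pi)/' h.py; python3 - <<'E'
from h import *;from workcell import *
s=sense();ins(s);print(s["tool_pos"]);plan(s,[([.46,-.05,.29],tool(.1)),(sp(-.075,.003,.19))],1,.037,6)
E
```

```text
TCP in stand mm [-180.2 -510.2  191.2] rot err [ -4.28  17.96 -24.31] F stand [ 0.9 -0.2 -2.5] gap 65.0 grip 67.93477635830641 t 17.5
[ 0.42481901 -0.31427132  0.26704083]
-- 8 [ 0.46   -0.0501  0.2899]
-- 8 [0.5584 0.1912 0.2333]
[[0.04,-0.073,-0.008],[0.001,0,0.021],1],
[[0.037,-0.075,-0.007],[0.001,0,0.021],1],
[[0.035,-0.076,-0.007],[0,0,0.021],1],
[[0.032,-0.077,-0.008],[0.001,0,0.021],1],
[[0.029,-0.078,-0.007],[0,-0.001,0.021],1],
[[0.027,-0.079,-0.007],[0.001,0,0.021],1],
[[0.024,-0.079,-0.008],[0,-0.001,0.02],1],
[[0.022,-0.08,-0.007],[0.001,0,0.021],1],
[[0.038,-0.072,0.018],[0.002,-0.025,0.013],1],
[[0.037,-0.073,0.016],[0.002,-0.025,0.013],1],
[[0.037,-0.073,0.015],[0.002,-0.025,0.013],1],
[[0.036,-0.074,0.014],[0.002,-0.025,0.013],1],
[[0.034,-0.075,0.013],[0.002,-0.025,0.013],1],
[[0.034,-0.075,0.012],[0.002,-0.025,0.013],1],
[[0.032,-0.076,0.011],[0.002,-0.025,0.014],1],
[[0.031,-0.077,0.01],[0.003,-0.025,0.013],1],
```

Emit:
arm_command --rows '[[[0.04,-0.073,-0.008],[0.001,0,0.021],1],[[0.037,-0.075,-0.007],[0.001,0,0.021],1],[[0.035,-0.076,-0.007],[0,0,0.021],1],[[0.032,-0.077,-0.008],[0.001,0,0.021],1],[[0.029,-0.078,-0.007],[0,-0.001,0.021],1],[[0.027,-0.079,-0.007],[0.001,0,0.021],1],[[0.024,-0.079,-0.008],[0,-0.001,0.02],1],[[0.022,-0.08,-0.007],[0.001,0,0.021],1]]'

```text
t: 18.17
tool_pos: [0.4583, -0.0478, 0.2851]
orientation: [-3.132, -0.153, 0.014]
wrist_force: [1.2, 1.1, -2.0]
finger_gap: 0.0648
grip_force: 67.8
```

Emit:
arm_command --rows '[[[0.038,-0.072,0.018],[0.002,-0.025,0.013],1],[[0.037,-0.073,0.016],[0.002,-0.025,0.013],1],[[0.037,-0.073,0.015],[0.002,-0.025,0.013],1],[[0.036,-0.074,0.014],[0.002,-0.025,0.013],1],[[0.034,-0.075,0.013],[0.002,-0.025,0.013],1],[[0.034,-0.075,0.012],[0.002,-0.025,0.013],1],[[0.032,-0.076,0.011],[0.002,-0.025,0.014],1],[[0.031,-0.077,0.01],[0.003,-0.025,0.013],1]]'

```text
t: 18.83
tool_pos: [0.5571, 0.1934, 0.2285]
orientation: [-3.085, 0.104, 0.507]
wrist_force: [1.2, -0.7, -1.9]
finger_gap: 0.0651
grip_force: 67.8
```

Emit:
arm_command --rows '[[[0,0,0],[0,0,0],1],[[0,0,0],[0,0,0],1],[[0,0,0],[0,0,0],1]]'

```text
t: 19.08
tool_pos: [0.557, 0.1915, 0.2295]
orientation: [-3.086, 0.102, 0.503]
wrist_force: [0.2, 0.2, -2.0]
finger_gap: 0.0647
grip_force: 67.8
```

```bash
python3 - <<'E'
from h import *;from workcell import *
s=sense();ins(s);print(s["q"].round(2))
s,c=pickle.load(open("w6.pkl","rb"));W=camw(c,s)
B=[(.055,.033,0),(.055,-.033,0),(-.055,-.033,0),(-.055,.033,0)]
cr=lambda l:[(220+a/2.4,60+b/2.4) for a,b in l]
q,r=fit(lambda q,L:ST+flat([*q,.103],L)@SR.T,[-.06,0,0],[(W,B,cr([(320,447),(163,447),(157,175),(330,173)]))]);print("box1",q.round(4),r.round(1).tolist())
s=sense();plan(s,[sp(-.066,q[1],.135)],1,.025,6)
E
```

```text
TCP in stand mm [-75.4   3.3 185.8] rot err [ 0.15 -0.51 -0.08] F stand [ 0.8  0.2 -1.9] gap 64.7 grip 67.81076844781637 t 19.0833
[0.19 0.4  1.03 0.09 2.02 1.85]
box1 [-0.0569  0.0049  0.0015] [[1.6, 1.2], [-1.0, 1.2], [-2.0, -1.3], [1.2, -0.4]]
-- 3 [0.5502 0.1937 0.1782]
[[0.008,-0.001,0.042],[-0.001,0.002,0],1],
[[0.008,-0.001,0.042],[0,0.002,0],1],
[[0.008,-0.002,0.043],[-0.001,0.002,0.001],1],
```

Emit:
arm_command --rows '[[[0.008,-0.001,0.042],[0,0.002,0],1],[[0.008,-0.001,0.042],[0,0.002,0],1],[[0.008,-0.002,0.043],[0,0.001,0],1],[[0,0,0],[0,0,0],1],[[0,0,0],[0,0,0],1],[[0,0,0],[0,0,0],1]]'

```text
t: 19.58
tool_pos: [0.5514, 0.1935, 0.1823]
orientation: [-3.087, 0.104, 0.48]
wrist_force: [0.3, -0.4, -1.1]
finger_gap: 0.0649
grip_force: 67.8
```

```bash
python3 - <<'E'
from h import *;from workcell import *
s=sense();ins(s);plan(s,[sp(-.064,.0045,.125)],1,.006,6)
E
```

```text
TCP in stand mm [-66.2   4.9 139.1] rot err [ 0.3   0.31 -0.04] F stand [ 0.6 -0.4 -0.9] gap 64.9 grip 67.84402437508106 t 19.5833
-- 3 [0.549  0.1933 0.1683]
[[0.002,0,0.012],[-0.001,-0.001,0],1],
[[0.002,0.001,0.012],[-0.001,-0.001,0],1],
[[0.001,0,0.011],[-0.001,-0.001,0],1],
```

Emit:
arm_command --rows '[[[0.002,0,0.012],[0,-0.001,0],1],[[0.002,0,0.011],[0,-0.001,0],1],[[0.001,0,0.01],[-0.001,0,0],1],[[0.008,0,0],[0,0,0],1],[[0.008,0,0],[0,0,0],1],[[0.006,0,0],[0,0,0],1],[[0,0,0],[0,0,0],1],[[0,0,0],[0,0,0],1]]'

```text
t: 20.25
tool_pos: [0.5572, 0.1939, 0.1643]
orientation: [-3.088, 0.102, 0.491]
wrist_force: [-1.6, -0.1, -0.9]
finger_gap: 0.0649
grip_force: 68.1
```

```bash
python3 - <<'E'
from h import *;from workcell import *
s=sense();ins(s)
E
```

```text
TCP in stand mm [-55.1   5.7 123.8] rot err [ 0.14 -0.09 -0.09] F stand [-1.2 -0.2 -1.4] gap 64.9 grip 68.05751770734787 t 20.25
```

Emit:
arm_command --rows '[[[0.006,0,0],[0,0,0],1],[[0.005,0,0],[0,0,0],1],[[0,0,0],[0,0,0],1]]'

```text
t: 20.5
tool_pos: [0.5574, 0.1939, 0.1647]
orientation: [-3.086, 0.099, 0.506]
wrist_force: [-13.5, -0.8, 5.8]
finger_gap: 0.0652
grip_force: 68.4
```

```bash
python3 - <<'E'
from h import *;from workcell import *
s=sense();ins(s)
E
```

```text
TCP in stand mm [-55.1   5.6 124.3] rot err [ 0.08 -0.64 -0.16] F stand [-14.6  -1.7   1.3] gap 65.2 grip 68.35531152784824 t 20.5
```

Emit:
arm_command --rows '[[[-0.004,0,0.004],[0,0,0],1],[[0,0,0.004],[0,0,0],1],[[0,0,0.003],[0,0,0],1],[[0,0,0],[0,0,0],1],[[0,0,0],[0,0,0],1]]'

```text
t: 20.92
tool_pos: [0.5566, 0.1942, 0.1624]
orientation: [-3.087, 0.1, 0.495]
wrist_force: [-9.3, -0.6, 8.8]
finger_gap: 0.065
grip_force: 68.7
```

```bash
python3 - <<'E'
from h import *;from workcell import *
s=sense();ins(s)
E
```

```text
TCP in stand mm [-55.1   5.9 121.8] rot err [ 0.14 -0.22 -0.15] F stand [-11.5  -1.2   5.6] gap 65.0 grip 68.69286473840475 t 20.9167
```

Seated: the TCP is at 121.8 mm, as expected. Releasing and lifting off.

Emit:
arm_command --rows '[[[-0.003,0,0.002],[0,0,0],1],[[0,0,0],[0,0,0],-1],[[0,0,0],[0,0,0],-1],[[0,0,0],[0,0,0],-1],[[0,0,0],[0,0,0],-1],[[0,0,0],[0,0,0],-1],[[0,0,0],[0,0,0],-1]]'

```text
t: 21.5
tool_pos: [0.5574, 0.1939, 0.1586]
orientation: [-3.088, 0.102, 0.49]
wrist_force: [-0.1, 0.3, -0.5]
finger_gap: 0.0853
grip_force: 0.0
```

Emit:
arm_command --rows '[[[-0.002,0,-0.04],[0,0,0],-1],[[-0.004,0,-0.08],[0,0,0],-1],[[-0.004,0,-0.08],[0,0,0],-1],[[-0.004,0,-0.08],[0,0,0],-1],[[-0.004,0,-0.05],[0,0,0],-1],[[0,0,0],[0,0,0],-1],[[0,0,0],[0,0,0],-1]]'

```text
t: 22.08
tool_pos: [0.592, 0.1913, 0.2879]
orientation: [-3.088, 0.102, 0.484]
wrist_force: [0.8, 0.5, -0.4]
finger_gap: 0.0853
grip_force: 0.0
```

```bash
python3 - <<'E'
from h import *;from workcell import *
s=sense();ins(s);c=capture("wrist");W=camw(c,s)
a=c["color"].copy()
for z,col in((.1545,(0,255,0)),):
    P=proj(W,ST+np.array([(0,.037,z),(0,-.029,z),(-.11,-.029,z),(-.11,.037,z)])@SR.T)
    cv2.polylines(a,[P.round().astype(int)],True,col,1)
t=capture("top")["color"][190:290,220:340];t=cv2.resize(t,(480,400),interpolation=cv2.INTER_CUBIC)
sc=capture("scene")["color"][195:275,250:330];sc=cv2.resize(sc,(320,320),interpolation=cv2.INTER_CUBIC)
o=np.zeros((600,800,3),np.uint8);o[:250,:400]=cv2.resize(a,(400,250));o[:320,480:]=sc
o[250:,:420]=t[:350,:420]
cv2.imwrite("pics/end.png",o)
E
```

```text
TCP in stand mm [-60.2   5.4 252.2] rot err [ 0.21  0.18 -0.09] F stand [ 0.9  0.6 -0.1] gap 85.3 grip 0.0 t 22.0833
```

View pics/end.png

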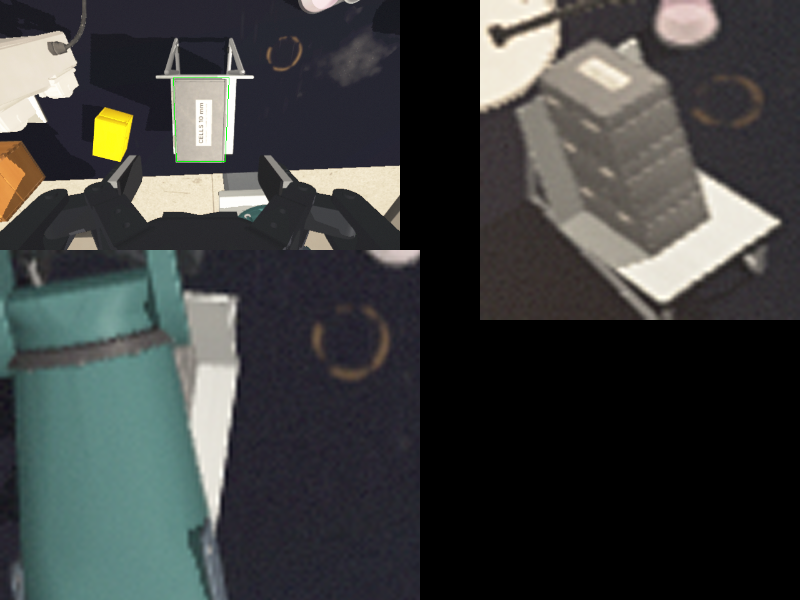

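The scene crop shows three boxes stacked squarely on the deck, around (630,140). In the wrist view the top lid lies on its predicted outline, (173,78)–(228,162). Handing in.

```bash
python3 -c "
from workcell import *
print(sign_off())"
```

```text
the job is handed in; nothing more can be done
None
```

I handed the job in at about 22 s of the 58 s allowed. All three boxes are stacked lid up on the stand; each was pressed against the backstop, and the last pictures show the stack square. The flask, beaker and timer were never approached, and sign-off returned no verdict.

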